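Hand-launched camera glide along a curved track

ROBOT

A 6-joint arm with a two-finger parallel gripper is mounted at the origin on the work surface. World frame = base frame: x ahead of the robot, y to its left, z up, the work surface at z = 0. Lengths are in mm, angles in degrees, forces in N, time in s.
With the tool pointing down it reaches from about 350 to 850 mm from the base axis. Payload 8.1 kg.
Tool frame: the origin (TCP) lies between the finger pads, 19 mm behind the fingertips; this is the grasp point; z points along the fingers, y is the line along which they close (so a half turn about z gives the same grasp; the last joint's range is limited). The gripper opens to 85 mm and grips with 20 to 120 N. Pads are 22 mm wide; open, the fingers measure 114 mm over their backs; the gripper's body (76 mm by 85 mm) begins 54 mm behind the grasp point. The pads swing forward as they close: fully open they stand 13 mm farther back than shut.
Start: joints at [66.154, 7.471, 85.268, -0, 87.261, -4.893], TCP at [194.858, 567.482, 249.992] pointing down, gripper open.
Joint ranges: [-169.43, 169.43], [-51.17, 129.36], [1.28, 143.12], [-76.62, 256.62], [0, 156.53], [-152.29, 152.29]. Speed limits (degrees/s): [136.94, 136.94, 159.86, 180, 180, 180].

INTERFACE

Orientations are given as [roll, pitch, yaw] about the fixed x, y, z axes, in that order (R = Rz(yaw) Ry(pitch) Rx(roll)).
In Python, from bench import sensors, optics, r gives the robot as it stands.
- The arm moves only by the tool apply_moves, never from a script. Its argument "targets" is a list of rows, each a list of 7 numbers: the shift along the tool's x, y, z in mm, then the turn, a rotation vector about the tool's x, y, z in rad, then the closure, from 0 (fully open) to 1 (shut). In form: [[x, y, z, wx, wy, wz, claw], ...]. A call has 1 to 20 rows; each row shifts and turns the commanded pose from where the row before left it, along the tool's axes as they then stand; what a row does not reach is not made up. A row lasts 1/8 s, in which the tool goes at most 62.5 mm and 10.7 degrees, less where a joint would pass 70% of its speed; a pose out of reach is approached as far as the arm can. A call is refused whole if a number of a shift passes 62.5 or a number of a turn 0.188, either way. A call with a gripper value outside its range is refused whole. The fingers move at their own pace and stop on an object; "force" is the grip in N (left out, the last holds). Time passes only in rows, so rows that do not move let the fingers close. It gives the time, the measured TCP pose, the force, the opening and the grip force at its end, in the units of the state.
- sensors.sense(): the state, without advancing time (a new reading comes with each control period).
- optics.snapshot(name): name is "scene" or "top" or "wrist"; returns the picture (384x512x3 uint8, red, green, blue); there is no depth.
- optics.get_calibration(name): a dict with "camera_matrix" (3x3 intrinsics, pixels), "dist_coeffs" ([k1, k2, p1, p2, k3] as OpenCV has them; the pictures are not rectified), "pose" (4x4, takes a point from camera to world coordinates). Camera axes: x right, y down, z forward; pixel columns grow to the right and rows downward; lengths in mm; the calibration is good to about 2 mm. A picture is of the moment at which its call begins: read the wrist's pose just before it. get_calibration takes no time and is no camera call; for the wrist camera it gives the pose at the moment of the call.
- r.hand_in(): hands the job in; it is judged then, once.
The state is a dict: "time": time; "joint_pos": joint angles; "qd": joint speeds; "joint_efforts": joint torques, N m; "tool_pos": TCP position; "tcp_rot": TCP orientation; "ft_force": force on the tool from outside, world axes, zero at the start; "wrist_torque": the same for the moment, N m; "finger_gap": finger opening in mm; "grip_force": force on a finger pad.
Only numpy, scipy, OpenCV 4.12 (cv2) and the standard library are available. Lean on these libraries where they do the work, as an engineer would, in place of code of your own. Each camera call takes 0.05 s, during which the arm holds its last target. There are 200 camera calls.

TASK

Shoot one slow gliding move with the camera on the curved track: by its red top handle, set the carriage rolling from where it stands towards the orange clip at about 7 cm a second, then let it coast hands-off for at least five seconds, still gliding, while your open fingers travel along around the middle of the handle without touching it. Then close your fingers on the handle to catch it, bring it to rest with the white pointer at the orange clip, and let go so that it stays there. Never let the camera rush or run into the end buffer, and leave the clip, the plant and the lens cap where they are.

Things in the scene. Friction and masses are not known exactly. Their poses are not given: they have to be found in the camera images.
- carriage: Black camera carriage on the track, deck 120 x 130 mm, top 68 mm above the desk, carrying a camera in a cage. It rolls only along the arc and cannot lift off or tip. Origin on the desk level under the handle's centre, 300 mm from the arc centre; x points to the arc centre (lens direction), z up; it starts near the left (+y) end and is to roll right, towards its own -y.
- lens (a point): Centre of the lens's front glass, 124 mm above the desk. Camera, cage and flywheel carriage together weigh nominally 1.2 kg (0.7 to 1.9 kg with other lenses); nominal inertia about the arc centre 0.11 kg m2, drag 0.016 N m s/rad, dry friction 0.0003 N m: left alone, its speed falls to a third in about 7 s (4 to 11 s with the mass). Axes as the handle.
- handle (a point): Centre of the camera's red top handle, 212 mm above the desk: a level round bar 26 mm thick, 84 mm long, with a 12 mm post down to the cage at each end, 40 mm from the centre; 34 mm free under the bar. Axes: x along bar and lens to the arc centre, z up, y across the bar along the track; the carriage rolls towards -y. 300 mm from the arc centre.
- pointer (a point): Tip of the short white pointer on the robot's side of the black carriage deck, at 66 mm height, 375 mm from the arc centre, in line with the handle. Axes as the handle.
- mark (a point): Point of the orange clip clamped on the outer rail near the right end, 66 mm above the desk, 375 mm from the arc centre: the pointer comes right over it, and the carriage passes without touching it. Clip 20 mm wide, 80 mm high, 1.29 to 1.49 rad along the travel. It must not be shifted. Axes as the handle, at the clip.
- track_end (a point): Where the carriage's origin would be with the carriage hard against the right end buffer, on the desk level. In the angle about the arc centre the left end of the travel is 0 and this point 1.70 rad: 510 mm of rolling in all.
- track: Fixed curved camera track: two aluminium tubes 80 mm apart on black sleepers, radius 300 mm, 43 mm high; rubber end buffers 70 mm high. Origin on the desk under the middle of the track; z up, x points to the arc centre, which is 300 mm along x (just beyond the plant). The travel goes 0.85 rad about the arc centre to either side of the middle.
- succulent: Succulent in a grey concrete bowl, 124 mm wide and about 130 mm high, standing on the desk inside the arc: what the camera films. Origin: centre of the underside. It must not be moved.
- lens_cap: The camera's black lens cap lying on the desk inside the arc, 62 mm wide, 11 mm thick. Origin: centre of the underside. It must not be moved.

How it is judged (in metres and radians):
On the way, in this order (a step that is already met when the one before it is completed fails the run):
1. the hand sets the carriage rolling, within 15 cm of its start (contact force between the fingers and carriage above 0.05 N and linear speed of carriage above 0.02 m/s and distance of carriage from where it was at the start of the episode below 0.15 m), for 0.03 s.
2. the camera glides by itself for 5 s at 0.8 to 16 cm a second, nothing touching it, the open fingers around the handle with the TCP within 25 mm of the handle's centre (linear speed of carriage between 0.008 and 0.16 m/s and distance between the grasp point and handle below 0.025 m and contact force between carriage and anything else below 0.1 N), for 5 s.
3. the fingers hold the handle, the camera at rest with its pointer within 25 mm of the clip (contact force between the fingers and carriage above 2 N and linear speed of carriage below 0.015 m/s and horizontal distance between pointer and mark below 0.025 m), for 0.2 s.
At the end, for the whole second after the job is handed in: the camera stands still (under 12 mm/s) and released with its pointer within 25 mm of the orange clip (horizontal distance between pointer and mark below 0.025 m and linear speed of carriage below 0.012 m/s); the robot touches nothing.
It fails at once if the camera rushes along at more than 20 cm a second (linear speed of carriage above 0.2 m/s).
It fails at once if the carriage runs up against the right end buffer (horizontal distance between carriage and track_end below 0.016 m).
It fails at once if the orange clip is shifted (distance of mark from where it was at the start of the episode above 0.012 m).
It fails at once if the plant or the lens cap is disturbed (distance of any of succulent, lens_cap from where it was at the start of the episode above 0.02 m).
It also fails if it takes over 56 s, if anything falls off the work surface, if the arm or the gripper's body presses on something with over 40 N, if the wrist force passes 120 N, or if a joint passes its speed limit or range.

## Working session

There is one attempt and no reset: what is moved stays moved. The work goes in short steps, Python scripts to look and compute and a tool call to move; the robot and the scene stay as the last step left them, time stands still between calls to the robot, and variables do not carry over. Pictures are saved under pics/ and viewed, at most 10 in all, crops included, and the job is handed in when it is done.

Besides the shell and the picture viewer there is one more tool, called after "Call:" by a JSON object that holds its "op" and its "data", one argument or row to a line. apply_moves: Moves the arm, as the interface text tells. Its arguments: {"type":"object","properties":{"targets":{"type":"array"},"force":{"type":"number"}},"required":["targets"]}

```bash
mkdir -p pics; python3 - <<'E'
from bench import sensors, optics, r
import cv2,numpy as np
for n in("scene","top"):
    im=optics.snapshot(n); cv2.imwrite(f"pics/{n}0.png",im[:,:,::-1]); c=optics.get_calibration(n)
    print(n,np.round(c["camera_matrix"],1).tolist(),c["dist_coeffs"],np.round(c["pose"],3).tolist())
print(sensors.sense())
E
```

```text
scene [[440.9, 0.0, 250.3], [0.0, 440.9, 198.8], [0.0, 0.0, 1.0]] [0.01143277 0.         0.         0.         0.        ] [[-0.078, 0.549, -0.832, 1488.387], [0.997, 0.043, -0.066, 94.16], [-0.001, -0.835, -0.55, 743.616], [0.0, 0.0, 0.0, 1.0]]
top [[467.1, 0.0, 248.0], [0.0, 467.1, 183.3], [0.0, 0.0, 1.0]] [-0.09283004  0.          0.          0.          0.        ] [[0.02, -0.995, 0.096, 483.778], [-1.0, -0.019, 0.009, 35.597], [-0.007, -0.097, -0.995, 1336.642], [0.0, 0.0, 0.0, 1.0]]
{'time': 0.1, 'joint_pos': array([ 6.61539976e+01,  7.51228934e+00,  8.53225644e+01, -1.73216731e-03,
        8.72596191e+01, -4.89222399e+00]), 'qd': array([ 0.01281444, -0.13748701, -0.19800467,  0.0471544 ,  0.02615621,
       -0.0118631 ]), 'joint_efforts': array([ 1.39932970e-03, -5.70962691e+01, -5.01933897e+01, -1.56953975e-04,
        8.43538670e-03, -5.39689961e-05]), 'tool_pos': array([194.68129699, 567.06261155, 249.03811489]), 'tcp_rot': array([-1.79905724e+02, -6.33305435e-03,  1.61046301e+02]), 'ft_force': array([-0.26057985, -0.29086761, -0.14500816]), 'wrist_torque': array([-0.01393507, -0.0112473 ,  0.02199179]), 'grip_force': 0.0, 'finger_gap': 85.55948730419611}
```

```bash
python3 -c "
import cv2,numpy as np
cv2.imwrite('pics/both.png',cv2.resize(np.hstack([cv2.imread('pics/scene0.png'),cv2.imread('pics/top0.png')]),(800,300)))"; ls
```

```text
pics
```

View pics/top0.png

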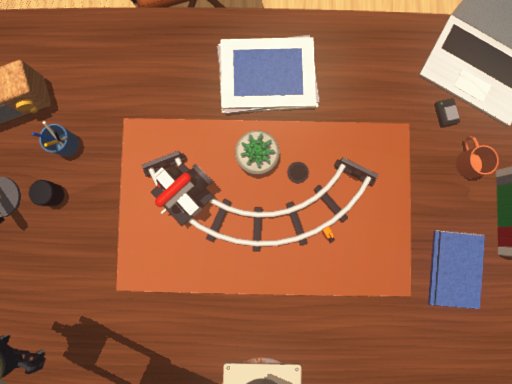

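View pics/scene0.png

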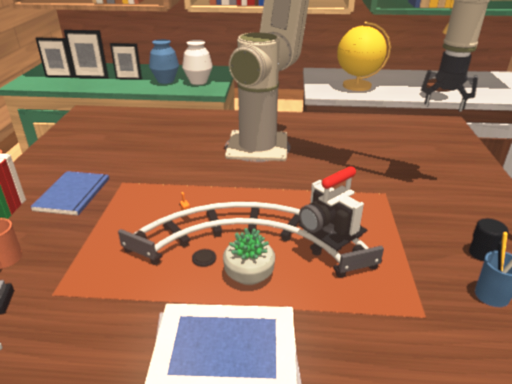

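The top view shows the red handle at about (174,190), the clip at (328,233), the plant at (258,150), the lens cap at (298,172), and buffers at (164,162) and (357,171). The scene view agrees: handle at (338,178), clip at (184,200).

```bash
cat > h.py <<'E'
import cv2,numpy as np
def ray(c,uv):
    K=np.array(c["camera_matrix"]);d=np.array(c["dist_coeffs"]);T=np.array(c["pose"])
    p=cv2.undistortPoints(np.float64(uv).reshape(-1,1,2),K,d).reshape(-1,2)
    return T[:3,3],np.c_[p,np.ones(len(p))]@T[:3,:3].T
def plane(c,uv,z):
    o,d=ray(c,uv); return o+d*((z-o[2])/d[:,2])[:,None]
def tri(ca,ua,cb,ub):
    oa,da=ray(ca,ua);ob,db=ray(cb,ub);A=np.c_[da[0],-db[0]]
    s=np.linalg.lstsq(A,ob-oa,rcond=None)[0];p,q=oa+s[0]*da[0],ob+s[1]*db[0]
    return (p+q)/2,np.linalg.norm(p-q)
def blob(im,lo,hi,box):
    m=cv2.inRange(cv2.cvtColor(im,cv2.COLOR_BGR2HSV),np.array(lo),np.array(hi));k=np.zeros_like(m);x0,y0,x1,y1=box;k[y0:y1,x0:x1]=m[y0:y1,x0:x1]
    n,l,s,ce=cv2.connectedComponentsWithStats(k); i=1+np.argmax(s[1:,4]); ys,xs=np.where(l==i)
    return ce[i],s[i].tolist(),np.c_[xs,ys]
E
python3 - <<'E'
from h import *
from bench import optics
from scipy.optimize import least_squares
S,T=cv2.imread('pics/scene0.png'),cv2.imread('pics/top0.png')
cs,ct=optics.get_calibration("scene"),optics.get_calibration("top")
for p in[(174,190),(328,233),(326,232),(320,250)]: print(p,cv2.cvtColor(T,cv2.COLOR_BGR2HSV)[p[1],p[0]])
# handle
b=[((0,200,120),(6,255,255)),((172,200,120),(180,255,255))]
def red(im,box):
    h=cv2.cvtColor(im,cv2.COLOR_BGR2HSV);h[...,0]=(h[...,0].astype(int)+20)%180
    return blob(cv2.cvtColor(h,cv2.COLOR_HSV2BGR) if 0 else im[:,:,:],(0,0,0),(1,1,1),box)
def mask(im,f,box):
    B,G,R=[im[...,i].astype(int) for i in range(3)];m=(f(R,G,B)).astype(np.uint8);k=m*0;x0,y0,x1,y1=box;k[y0:y1,x0:x1]=m[y0:y1,x0:x1]
    n,l,s,ce=cv2.connectedComponentsWithStats(k);i=1+np.argmax(s[1:,4]);ys,xs=np.where(l==i);return ce[i],s[i].tolist(),np.c_[xs,ys].astype(np.float32),k
fr=lambda R,G,B:(R>150)&(G<50)&(B<50)
ht=mask(T,fr,(145,165,205,215));hs=mask(S,fr,(310,160,365,200))
print("handle",ht[0],ht[1],hs[0],hs[1])
fo=lambda R,G,B:(R>200)&(G>90)&(B<80)
mt=mask(T,fo,(315,222,340,245));ms=mask(S,fo,(172,190,198,212))
print("clip",mt[0],mt[1],ms[0],ms[1])
H,e=tri(ct,ht[0],cs,hs[0]);print("H tri",H,e,"plane",plane(ct,ht[0],212),"scene",plane(cs,hs[0],212))
M,e=tri(ct,mt[0],cs,ms[0]);print("M tri",M,e,"plane",plane(ct,mt[0],66),plane(cs,ms[0],66))
rt=cv2.minAreaRect(ht[2]);bx=cv2.boxPoints(rt);P=plane(ct,bx,217);print("bar box",rt,P.round(1).tolist())
# rails
fw=lambda R,G,B:(R>170)&(G>170)&(B>165)
w=mask(T,fw,(200,160,375,250))[3];w[160:172,230:285]=0;ys,xs=np.where(w)
uv=np.c_[xs,ys].astype(float);P=plane(ct,uv,41)[:,:2]
def res(c):
    d=np.hypot(*(P-c[:2]).T);return np.minimum(abs(d-c[2]+40),abs(d-c[2]-40))
c0=[plane(ct,[(258,150)],60)[0][0]+20,plane(ct,[(258,150)],60)[0][1],300]
s=least_squares(res,c0,loss="soft_l1",f_scale=4);C=s.x[:2];print("centre",s.x,np.median(s.fun),len(P))
for n,p in(("H",H),("M",M)): d=p[:2]-C;print(n,np.hypot(*d),np.degrees(np.arctan2(d[1],d[0])))
v=cv2.resize(T[130:260,130:390],(780,390),interpolation=cv2.INTER_CUBIC);cv2.imwrite("pics/crop.png",v)
E
```

```text
(174, 190) [  2 214 239]
(328, 233) [ 16 214 252]
(326, 232) [ 17 211 254]
(320, 250) [ 10 177 205]
handle [164.76666667 200.23333333] [156, 192, 19, 14, 30] [337.04444444 181.55555556] [323, 174, 31, 14, 45]
clip [328.79603399 235.07648725] [315, 222, 25, 23, 353] [183.8482906  198.77991453] [172, 190, 26, 22, 468]
H tri [548.90627622 241.85550427 185.28379945] 17.894152613180484 plane [[547.78914576 245.95518619 212.        ]] scene [[596.22035758 226.03028773 212.        ]]
M tri [ 469.98753949 -175.11648078   60.72728457] 2.0077875739787947 plane [[ 470.19228177 -175.24773069   66.        ]] [[ 477.93998291 -172.00270404   66.        ]]
bar box ((166.10000610351562, 199.1999969482422), (5.81377649307251, 20.57182502746582), 63.43495178222656) [[544.7, 267.2, 217.0], [567.8, 223.3, 217.0], [555.4, 216.6, 217.0], [532.3, 260.4, 217.0]]
centre [783.77496891  13.35727928 299.26708022] 2.797722973857759 1420
H 327.6808533086405 135.78766503375132
M 366.0394911648353 -149.00922415930194
```

View pics/crop.png

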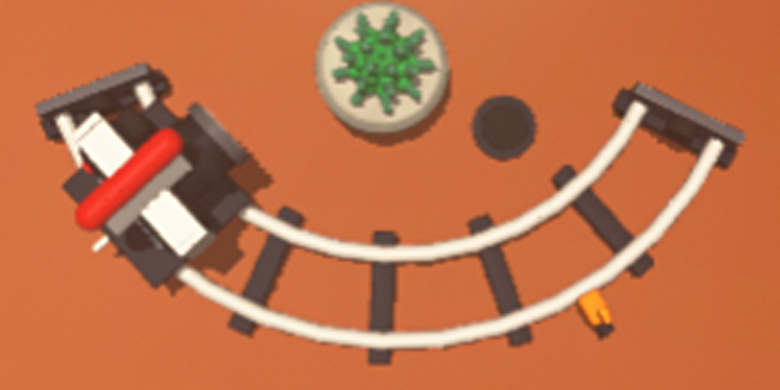

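The crop shows the handle running from (90,215) to (175,140), the white pointer's tip near (95,247), the clip around (596,312), and both rails clean. My colour masks were too loose, so I'll tighten them in HSV.

```bash
cat > m.py <<'E'
from h import *
from bench import optics
from scipy.optimize import least_squares
S,T=cv2.imread('pics/scene0.png'),cv2.imread('pics/top0.png')
cs,ct=optics.get_calibration("scene"),optics.get_calibration("top")
RL,RH=(0,195,130),(6,255,255)
ht=blob(T,RL,RH,(145,165,205,215));hs=blob(S,RL,RH,(310,160,365,200))
OL,OH=(13,195,180),(22,255,255)
mt=blob(T,OL,OH,(315,222,340,245));ms=blob(S,OL,OH,(172,190,198,212))
print(ht[:2],hs[:2],mt[:2],ms[:2])
H,e=tri(ct,ht[0],cs,hs[0]);print("H",H,e,plane(ct,ht[0],218),plane(cs,hs[0],214))
M,e=tri(ct,mt[0],cs,ms[0]);print("M",M,e,plane(ct,mt[0],66),plane(cs,ms[0],66))
q=ht[2].astype(np.float32);rt=cv2.minAreaRect(q);print("bar",plane(ct,cv2.boxPoints(rt),214).round(1).tolist())
h=cv2.cvtColor(T,cv2.COLOR_BGR2HSV);w=cv2.inRange(h,np.array((0,0,190)),np.array((180,70,255)));w[:,:212]=0;w[:,378:]=0;w[:160]=0;w[250:]=0;w[:185,230:320]=0
ys,xs=np.where(w);P=plane(ct,np.c_[xs,ys].astype(float),40)[:,:2]
def res(c):
    d=np.hypot(*(P-c[:2]).T);return np.minimum(abs(d-260),abs(d-340))
s=least_squares(res,[783,13],loss="soft_l1",f_scale=3);C=s.x
print("C",C,np.median(s.fun),len(P))
pt=plane(ct,[(161.7,212.5)],66)[0]
bl=plane(ct,[(164,162),(357,171)],70)
for n,p in(("H",H),("M",M),("ptr",pt),("bufL",bl[0]),("bufR",bl[1])): d=p[:2]-C;print(n,np.round(p,1),np.hypot(*d).round(1),np.degrees(np.arctan2(d[1],d[0])).round(2))
E
python3 m.py
```

```text
(array([172.20716113, 189.29923274]), [155, 173, 35, 34, 391]) (array([338.88544892, 176.39318885]), [323, 166, 33, 22, 323]) (array([327.92647059, 232.08823529]), [323, 227, 10, 11, 68]) (array([183.5, 201.5]), [182, 201, 4, 2, 4])
H [574.69630969 230.27983091 213.30685469] 3.443411893804215 [[574.2100081  227.72888316 218.        ]] [[575.46096054 231.87074795 214.        ]]
M [ 478.14531917 -174.01838715   56.93057595] 0.5877903438998667 [[ 478.22891739 -172.82517166   66.        ]] [[ 491.51250968 -170.17541032   66.        ]]
bar [[546.5, 275.1, 214.0], [620.7, 199.0, 214.0], [603.7, 182.5, 214.0], [529.7, 258.4, 214.0]]
C [784.26799682  13.62732997] 3.1501539389291224 1568
H [574.7 230.3 213.3] 301.4 134.05
M [ 478.1 -174.    56.9] 359.1 -148.49
ptr [522.4 280.5  66. ] 373.9 134.46
bufL [661.  278.6  70. ] 292.2 114.95
bufR [ 646.2 -251.5   70. ] 298.9 -117.5
```

Centre C = (784.3, 13.6). The rails fit, handle radius comes out at 301 and pointer radius at 374, so the sizes check. The handle is at 134.2° and the clip at about 211.4°, or 1.42 rad of travel, which is inside the given range. Next I go above the handle at z = 270, yaw 134.

Call:
{"op": "apply_moves", "data": {
  "targets": [
    [-15, -6, -2, 0, 0, 0, 0],
    [-30, -12.5, -2, 0, 0, 0, 0],
    [-36, -15, -2, 0, 0, 0, 0],
    [-36, -15, -2, 0, 0, 0, 0],
    [-36, -15, -2, 0, 0, 0, 0],
    [-36, -15, -2, 0, 0, 0, 0],
    [-36, -15, -2, 0, 0, 0, 0],
    [-36, -15, -2, 0, 0, 0, 0],
    [-36, -15, -2, 0, 0, 0, 0],
    [-36, -15, -2, 0, 0, 0, 0],
    [-36, -15, 0, 0, 0, 0, 0],
    [-36, -15, 0, 0, 0, 0, 0],
    [-36, -15, 0, 0, 0, 0, 0],
    [-29, -13, 0, 0, 0, 0, 0],
    [0, 0, 0, 0, 0, 0.08, 0],
    [0, 0, 0, 0, 0, 0.1, 0],
    [0, 0, 0, 0, 0, 0.1, 0],
    [0, 0, 0, 0, 0, 0.1, 0],
    [0, 0, 0, 0, 0, 0.088, 0],
    [0, 0, 0, 0, 0, 0, 0]
  ],
  "force": 20
}}

```text
time: 2.6
tool_pos: [575.6, 228.0, 269.9]
tcp_rot: [-180.0, 0.0, 134.2]
ft_force: [1.0, -0.5, -0.0]
finger_gap: 84.8
grip_force: 0.0
```

```bash
python3 - <<'E'
from h import *
from bench import sensors, optics
s=sensors.sense();c=optics.get_calibration("wrist");im=optics.snapshot("wrist")[:,:,::-1].copy();cv2.imwrite("pics/w1.png",im)
print(s["tool_pos"],s["tcp_rot"],s["time"],s["ft_force"])
b=blob(im,(0,195,130),(6,255,255),(0,0,512,384));print(b[:2],plane(c,b[0],217))
print(np.round(c["pose"],2).tolist())
E
```

```text
[575.60077936 228.00699382 269.93384731] [-1.79977119e+02  5.41562577e-03  1.34228849e+02] 2.6 [ 1.03400649 -0.46454515 -0.02187645]
(array([258.84066965, 212.40929427]), [237, 124, 45, 179, 6929]) [[572.41434764 233.97825485 217.        ]]
[[0.72, 0.67, 0.21, 524.0], [0.7, -0.68, -0.21, 282.74], [-0.0, 0.3, -0.95, 393.6], [0.0, 0.0, 0.0, 1.0]]
```

View pics/w1.png

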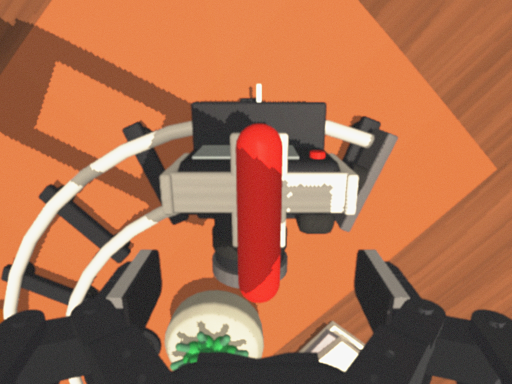

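The wrist view shows the red bar (columns 237–281, rows 124–303) centred between the open fingers, with the pointer at (258,85). I descend 64 mm and close gently.

Call:
{"op": "apply_moves", "data": {
  "targets": [
    [0, 0, 8, 0, 0, 0, 0],
    [0, 0, 12, 0, 0, 0, 0],
    [0, 0, 12, 0, 0, 0, 0],
    [0, 0, 12, 0, 0, 0, 0],
    [0, 0, 12, 0, 0, 0, 0],
    [0, 0, 8, 0, 0, 0, 0],
    [0, 0, 0, 0, 0, 0, 0.2],
    [0, 0, 0, 0, 0, 0, 0.4],
    [0, 0, 0, 0, 0, 0, 0.5],
    [0, 0, 0, 0, 0, 0, 0.55],
    [0, 0, 0, 0, 0, 0, 0.6],
    [0, 0, 0, 0, 0, 0, 0.65],
    [0, 0, 0, 0, 0, 0, 0.7],
    [0, 0, 0, 0, 0, 0, 0.8],
    [0, 0, 0, 0, 0, 0, 0.8]
  ],
  "force": 20
}}

```text
time: 4.53
tool_pos: [575.6, 229.0, 206.1]
tcp_rot: [180.0, 0.0, 134.2]
ft_force: [-0.2, 0.2, 0.7]
finger_gap: 25.4
grip_force: 19.7
```

```bash
cat > look.py <<'E'
from h import *
from bench import sensors, optics
import sys
s=sensors.sense();c=optics.get_calibration("wrist");im=optics.snapshot("wrist")[:,:,::-1].copy()
cv2.imwrite("pics/%s.png"%sys.argv[1],im)
C=np.array([784.3,13.6]);d=s["tool_pos"][:2]-C
print("t",s["time"],s["tool_pos"].round(1),"yaw",s["tcp_rot"][2].round(2),"ft",s["ft_force"].round(2),"gap",round(s["finger_gap"],1),"grip",s["grip_force"])
th=np.degrees(np.arctan2(d[1],d[0]))%360;print("TCP R",np.hypot(*d).round(1),"theta",th.round(2))
b=blob(im,(0,195,130),(6,255,255),(150,90,360,310))
P=plane(c,np.array([b[0],[b[1][0]+b[1][2]/2-.5,b[0][1]]]),216)[:,:2]
t=np.radians(s["tcp_rot"][2]);ty=np.array([np.sin(t),-np.cos(t)])
print(b[0].round(1),b[1],"handle ahead of TCP mm:",(-(P-s["tool_pos"][:2])@ty).round(1))
E
python3 look.py g1
```

```text
t 4.525 [575.6 229.  206.1] yaw 134.23 ft [-0.22  0.22  0.68] gap 25.4 grip 19.674155116081238
TCP R 299.9 theta 134.09
[257.6 229.9] [224, 145, 68, 165, 10001] handle ahead of TCP mm: [-1.2 -1.1]
```

Gripped cleanly: R = 299.9, and the image offset when centred is −1.1 mm. Now I accelerate smoothly to 70 mm/s, release, and follow.

Call:
{"op": "apply_moves", "data": {
  "targets": [
    [0, -1, 0, 0, 0, -0.0033, 0.8],
    [0, -2.5, 0, 0, 0, -0.0083, 0.8],
    [-0.03, -4, 0, 0, 0, -0.0133, 0.8],
    [-0.05, -5.5, 0, 0, 0, -0.0183, 0.8],
    [-0.08, -7, 0, 0, 0, -0.0233, 0.8],
    [-0.12, -8.5, 0, 0, 0, -0.0283, 0.8],
    [-0.13, -8.75, 0, 0, 0, -0.0292, 0.8],
    [-0.13, -8.75, 0, 0, 0, -0.0292, 0.8],
    [-0.13, -8.75, 0, 0, 0, -0.0292, 0],
    [-0.13, -8.7, 0, 0, 0, -0.029, 0],
    [-0.13, -8.6, 0, 0, 0, -0.0287, 0],
    [-0.12, -8.5, 0, 0, 0, -0.0283, 0],
    [-0.12, -8.3, 0, 0, 0, -0.0277, 0],
    [-0.11, -8.1, 0, 0, 0, -0.027, 0]
  ],
  "force": 20
}}

```text
time: 6.32
tool_pos: [517.4, 150.7, 205.6]
tcp_rot: [-180.0, -0.0, 152.8]
ft_force: [-0.1, -0.7, 0.5]
finger_gap: 85.4
grip_force: 0.0
```

```bash
python3 look.py c1
```

```text
t 6.325 [517.4 150.7 205.6] yaw 152.85 ft [-0.12 -0.7   0.52] gap 85.4 grip 0.0
TCP R 300.1 theta 152.8
[261.9 229.9] [229, 147, 68, 163, 9942] handle ahead of TCP mm: [-2.4 -2.6]
```

Released and gliding, with the handle only about 1.5 mm behind the hand. I keep following.

Call:
{"op": "apply_moves", "data": {
  "targets": [
    [-0.1, -7.9, 0, 0, 0, -0.0263, 0],
    [-0.1, -7.8, 0, 0, 0, -0.026, 0],
    [-0.1, -7.6, 0, 0, 0, -0.0253, 0],
    [-0.1, -7.5, 0, 0, 0, -0.025, 0],
    [-0.09, -7.3, 0, 0, 0, -0.0243, 0],
    [-0.09, -7.2, 0, 0, 0, -0.024, 0]
  ]
}}

```text
time: 7.12
tool_pos: [500.3, 109.3, 205.9]
tcp_rot: [-180.0, -0.0, 161.5]
ft_force: [-0.2, 0.1, -0.2]
finger_gap: 85.4
grip_force: 0.0
```

```bash
python3 look.py c2
```

```text
t 7.125 [500.3 109.3 205.9] yaw 161.48 ft [-0.18  0.06 -0.17] gap 85.4 grip 0.0
TCP R 299.7 theta 161.39
[261.9 229.5] [229, 146, 68, 164, 9901] handle ahead of TCP mm: [-2.2 -2.4]
```

Call:
{"op": "apply_moves", "data": {
  "targets": [
    [-0.07, -6.8, 0, 0, 0, -0.0227, 0],
    [-0.07, -6.6, 0, 0, 0, -0.022, 0],
    [-0.07, -6.4, 0, 0, 0, -0.0213, 0],
    [-0.06, -6.2, 0, 0, 0, -0.0207, 0],
    [-0.06, -6.1, 0, 0, 0, -0.0203, 0],
    [-0.06, -5.9, 0, 0, 0, -0.0197, 0]
  ]
}}

```text
time: 7.92
tool_pos: [490.6, 72.6, 206.0]
tcp_rot: [180.0, 0.0, 168.7]
ft_force: [0.3, -0.0, 0.2]
finger_gap: 85.6
grip_force: 0.0
```

```bash
python3 look.py c3
```

```text
t 7.925 [490.6  72.6 206. ] yaw 168.72 ft [ 0.25 -0.03  0.15] gap 85.6 grip 0.0
TCP R 299.6 theta 168.64
[262.3 229.2] [229, 146, 68, 164, 9874] handle ahead of TCP mm: [-2.1 -2.2]
```

Call:
{"op": "apply_moves", "data": {
  "targets": [
    [-0.05, -5.6, 0, 0, 0, -0.0187, 0],
    [-0.05, -5.4, 0, 0, 0, -0.018, 0],
    [-0.05, -5.3, 0, 0, 0, -0.0177, 0],
    [-0.04, -5.1, 0, 0, 0, -0.017, 0],
    [-0.04, -5.0, 0, 0, 0, -0.0167, 0],
    [-0.04, -4.9, 0, 0, 0, -0.0163, 0],
    [-0.04, -4.7, 0, 0, 0, -0.0157, 0],
    [-0.04, -4.6, 0, 0, 0, -0.0153, 0]
  ]
}}

```text
time: 8.98
tool_pos: [485.4, 32.5, 206.0]
tcp_rot: [-180.0, -0.0, 176.5]
ft_force: [-0.4, 0.5, 0.1]
finger_gap: 85.6
grip_force: 0.0
```

```bash
python3 look.py c4
```

```text
t 8.975 [485.4  32.5 206. ] yaw 176.47 ft [-0.43  0.48  0.07] gap 85.6 grip 0.0
TCP R 299.5 theta 176.39
[262.3 229.6] [229, 146, 68, 164, 9825] handle ahead of TCP mm: [-1.9 -2. ]
```

Call:
{"op": "apply_moves", "data": {
  "targets": [
    [-0.03, -4.4, 0, 0, 0, -0.0147, 0],
    [-0.03, -4.3, 0, 0, 0, -0.0143, 0],
    [-0.03, -4.2, 0, 0, 0, -0.014, 0],
    [-0.03, -4.1, 0, 0, 0, -0.0137, 0],
    [-0.03, -4.0, 0, 0, 0, -0.0133, 0],
    [-0.03, -3.9, 0, 0, 0, -0.013, 0],
    [-0.02, -3.7, 0, 0, 0, -0.0123, 0],
    [-0.02, -3.6, 0, 0, 0, -0.012, 0]
  ]
}}

```text
time: 10.02
tool_pos: [485.1, 0.4, 206.0]
tcp_rot: [-180.0, -0.0, -177.4]
ft_force: [-0.7, -0.1, -0.3]
finger_gap: 85.1
grip_force: 0.0
```

```bash
python3 look.py c5
```

```text
t 10.025 [4.851e+02 4.000e-01 2.060e+02] yaw -177.4 ft [-0.71 -0.08 -0.3 ] gap 85.1 grip 0.0
TCP R 299.5 theta 182.53
[262.8 229.6] [230, 146, 68, 164, 9831] handle ahead of TCP mm: [-1.9 -2.1]
```

Call:
{"op": "apply_moves", "data": {
  "targets": [
    [-0.02, -3.5, 0, 0, 0, -0.0117, 0],
    [-0.02, -3.4, 0, 0, 0, -0.0113, 0],
    [-0.02, -3.3, 0, 0, 0, -0.011, 0],
    [-0.02, -3.2, 0, 0, 0, -0.0107, 0],
    [-0.02, -3.1, 0, 0, 0, -0.0103, 0],
    [-0.02, -3.0, 0, 0, 0, -0.01, 0],
    [-0.01, -3.0, 0, 0, 0, -0.01, 0],
    [-0.01, -2.9, 0, 0, 0, -0.0097, 0],
    [-0.01, -2.8, 0, 0, 0, -0.0093, 0],
    [-0.01, -2.7, 0, 0, 0, -0.009, 0],
    [-0.01, -2.7, 0, 0, 0, -0.009, 0],
    [-0.01, -2.6, 0, 0, 0, -0.0087, 0]
  ]
}}

```text
time: 11.58
tool_pos: [488.9, -35.6, 206.0]
tcp_rot: [180.0, -0.0, -170.5]
ft_force: [0.1, -0.3, 0.1]
finger_gap: 85.1
grip_force: 0.0
```

```bash
python3 look.py c6
```

```text
t 11.575 [488.9 -35.6 206. ] yaw -170.5 ft [ 0.14 -0.33  0.13] gap 85.1 grip 0.0
TCP R 299.5 theta 189.45
[266.9 230.1] [234, 147, 69, 163, 9782] handle ahead of TCP mm: [-3.2 -3.6]
```

About 5.7 s of hands-off glide done. Now two more open rows, then I close on the handle while moving along.

Call:
{"op": "apply_moves", "data": {
  "targets": [
    [-0.01, -2.2, 0, 0, 0, -0.0073, 0],
    [-0.01, -2.1, 0, 0, 0, -0.007, 0],
    [-0.01, -2.1, 0, 0, 0, -0.007, 0.2],
    [-0.01, -2.1, 0, 0, 0, -0.007, 0.4],
    [-0.01, -2.1, 0, 0, 0, -0.007, 0.5],
    [-0.01, -2.1, 0, 0, 0, -0.007, 0.57],
    [-0.01, -2.1, 0, 0, 0, -0.007, 0.63],
    [-0.01, -2.1, 0, 0, 0, -0.007, 0.7],
    [-0.01, -2.1, 0, 0, 0, -0.007, 0.8],
    [-0.01, -2.1, 0, 0, 0, -0.007, 0.8]
  ],
  "force": 20
}}

```text
time: 12.88
tool_pos: [493.2, -56.2, 206.2]
tcp_rot: [-180.0, 0.0, -166.5]
ft_force: [-0.2, -0.1, 1.6]
finger_gap: 25.3
grip_force: 19.6
```

```bash
python3 look.py c7
```

```text
t 12.875 [493.2 -56.2 206.2] yaw -166.47 ft [-0.24 -0.12  1.61] gap 25.3 grip 19.633280038833618
TCP R 299.3 theta 193.49
[257.4 230. ] [224, 147, 68, 163, 9586] handle ahead of TCP mm: [0.4 0.4]
```

Caught. Carry it gently most of the way, then check the pointer against the clip.

Call:
{"op": "apply_moves", "data": {
  "targets": [
    [-0.01, -3, 0, 0, 0, -0.01, 0.8],
    [-0.03, -4, 0, 0, 0, -0.0133, 0.8],
    [-0.04, -5, 0, 0, 0, -0.0167, 0.8],
    [-0.06, -6, 0, 0, 0, -0.02, 0.8],
    [-0.06, -6, 0, 0, 0, -0.02, 0.8],
    [-0.06, -6, 0, 0, 0, -0.02, 0.8],
    [-0.06, -6, 0, 0, 0, -0.02, 0.8],
    [-0.06, -6, 0, 0, 0, -0.02, 0.8],
    [-0.06, -6, 0, 0, 0, -0.02, 0.8],
    [-0.06, -6, 0, 0, 0, -0.02, 0.8],
    [-0.06, -6, 0, 0, 0, -0.02, 0.8],
    [-0.06, -6, 0, 0, 0, -0.02, 0.8],
    [-0.04, -5, 0, 0, 0, -0.0167, 0.8],
    [-0.03, -4, 0, 0, 0, -0.0133, 0.8],
    [-0.01, -3, 0, 0, 0, -0.01, 0.8],
    [-0.01, -2, 0, 0, 0, -0.0067, 0.8],
    [0, 0, 0, 0, 0, 0, 0.8]
  ]
}}

```text
time: 15.05
tool_pos: [522.2, -130.4, 206.1]
tcp_rot: [-180.0, 0.0, -151.2]
ft_force: [5.2, 3.6, 3.1]
finger_gap: 25.5
grip_force: 19.8
```

```bash
python3 look.py c8
```

```text
t 15.05 [ 522.2 -130.4  206.1] yaw -151.19 ft [5.19 3.57 3.1 ] gap 25.5 grip 19.838533401489258
TCP R 299.1 theta 208.79
[257.5 230. ] [223, 147, 69, 163, 9686] handle ahead of TCP mm: [0.8 1. ]
```

View pics/c8.png

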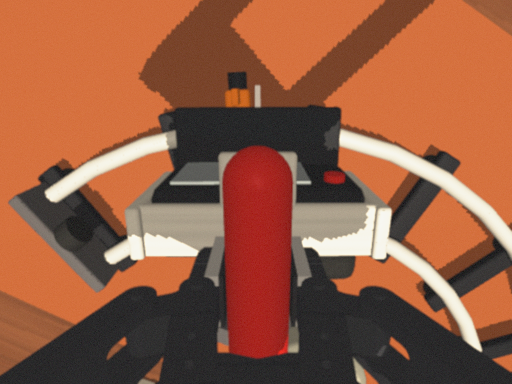

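The wrist view shows the pointer tip at about (258,87) and the clip centre at about (237,95), so some 21 px remain. Converting that at 66 mm height:

```bash
python3 - <<'E'
from h import *
from bench import optics
im=cv2.imread('pics/c8.png');c=optics.get_calibration("wrist")
b=blob(im,(11,200,150),(24,255,255),(222,60,250,112));print(b[:2])
C=np.array([784.3,13.6])
for z,u in((66,(257.8,88)),(66,(237,95)),(66,(237,75)),(66,b[0])):
    p=plane(c,[u],z)[0][:2]-C;print(u,np.hypot(*p).round(1),(np.degrees(np.arctan2(p[1],p[0]))%360).round(2))
E
```

```text
(array([237.09462916,  97.86700767]), [225, 89, 25, 18, 391])
(257.8, 88) 372.0 208.89
(237, 95) 367.3 211.36
(237, 75) 381.8 211.23
[237.09462916  97.86700767] 365.1 211.37
```

Pointer at 208.9°, clip at 211.35°: 12.8 mm to go.

Call:
{"op": "apply_moves", "data": {
  "targets": [
    [-0.2, -1.5, 0, 0, 0, -0.005, 0.8],
    [-0.2, -2.5, 0, 0, 0, -0.0083, 0.8],
    [-0.2, -3, 0, 0, 0, -0.01, 0.8],
    [-0.2, -3, 0, 0, 0, -0.01, 0.8],
    [-0.2, -1.8, 0, 0, 0, -0.006, 0.8],
    [0, -1, 0, 0, 0, -0.0033, 0.8],
    [0, 0, 0, 0, 0, 0, 0.8],
    [0, 0, 0, 0, 0, 0, 0.8],
    [0, 0, 0, 0, 0, 0, 0.8],
    [0, 0, 0, 0, 0, 0, 0.8],
    [0, 0, 0, 0, 0, 0, 0.8],
    [0, 0, 0, 0, 0, 0, 0.8],
    [0, 0, 0, 0, 0, 0, 0.8],
    [0, 0, 0, 0, 0, 0, 0.8]
  ]
}}

```text
time: 16.85
tool_pos: [528.8, -141.6, 206.1]
tcp_rot: [-180.0, -0.1, -148.8]
ft_force: [-0.3, -0.1, 5.2]
finger_gap: 25.5
grip_force: 20.1
```

```bash
python3 look.py c9
```

```text
t 16.85 [ 528.8 -141.6  206.1] yaw -148.77 ft [-0.35 -0.12  5.21] gap 25.5 grip 20.07300227880478
TCP R 299.0 theta 211.28
[257.3 230. ] [224, 147, 68, 163, 9698] handle ahead of TCP mm: [0.9 0.9]
```

Held at rest for a second at the clip. Release and hold, then rise.

Call:
{"op": "apply_moves", "data": {
  "targets": [
    [0, 0, 0, 0, 0, 0, 0.68],
    [0, 0, 0, 0, 0, 0, 0.6],
    [0, 0, 0, 0, 0, 0, 0.5],
    [0, 0, 0, 0, 0, 0, 0.3],
    [0, 0, 0, 0, 0, 0, 0],
    [0, 0, 0, 0, 0, 0, 0],
    [0, 0, 0, 0, 0, 0, 0],
    [0, 0, 0, 0, 0, 0, 0]
  ]
}}

```text
time: 17.9
tool_pos: [529.1, -141.1, 206.0]
tcp_rot: [-180.0, 0.0, -148.8]
ft_force: [-0.7, 1.3, -0.3]
finger_gap: 85.5
grip_force: 0.0
```

```bash
python3 look.py d1
```

```text
t 17.9 [ 529.1 -141.1  206. ] yaw -148.78 ft [-0.73  1.29 -0.33] gap 85.5 grip 0.0
TCP R 298.4 theta 211.22
[258.7 228.8] [225, 145, 68, 165, 9995] handle ahead of TCP mm: [0.4 0.5]
```

Call:
{"op": "apply_moves", "data": {
  "targets": [
    [0, 0, -4, 0, 0, 0, 0],
    [0, 0, -10, 0, 0, 0, 0],
    [0, 0, -12, 0, 0, 0, 0],
    [0, 0, -12, 0, 0, 0, 0],
    [0, 0, -12, 0, 0, 0, 0],
    [0, 0, -12, 0, 0, 0, 0],
    [0, 0, -12, 0, 0, 0, 0],
    [0, 0, -6, 0, 0, 0, 0],
    [0, 0, 0, 0, 0, 0, 0],
    [0, 0, 0, 0, 0, 0, 0]
  ]
}}

```text
time: 19.2
tool_pos: [528.9, -141.0, 285.4]
tcp_rot: [180.0, -0.0, -148.8]
ft_force: [0.6, -0.0, -0.7]
finger_gap: 85.3
grip_force: 0.0
```

```bash
python3 look.py d2
```

```text
t 19.2 [ 528.9 -141.   285.4] yaw -148.78 ft [ 0.63 -0.04 -0.67] gap 85.3 grip 0.0
TCP R 298.5 theta 211.18
[258.1 205.2] [238, 123, 41, 167, 5992] handle ahead of TCP mm: [0.6 0.6]
```

View pics/d2.png

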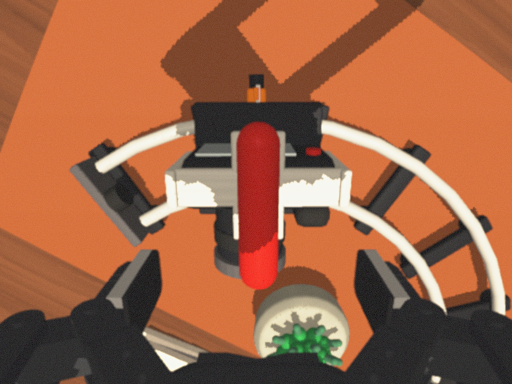

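The white pointer lies over the orange clip at (257,93), the hand is clear above, and the handle has not drifted. Handing in.

```bash
python3 -c "
from bench import r
print(r.hand_in())"
```

```text
the job is handed in; nothing more can be done
None
```

The job is handed in, but no verdict came back: I set the carriage rolling at about 7 cm/s, let it glide hands-off for about 5.7 s with the open fingers following, then caught it, carried it the last stretch by the handle, and released it with the white pointer over the orange clip.

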